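# Clip the key hook onto the closed eye

## Robot

A 6-joint arm with a two-finger parallel gripper is mounted at the origin on a cart in front of the work surface, level with it; the furniture and walls round the work are solid. World frame = base frame: x ahead of the robot, y to its left, z up, the work surface at z = 0. Lengths are in m, angles in degrees, forces in N, time in s.
With the tool pointing down it reaches from about 0.25 to 0.775 m from the base axis. Payload 8.9 kg.
Tool frame: the origin (TCP) lies midway between the tips of the shut fingers; the grasp point (between the pads) lies 19 mm behind it; z points along the fingers, y is the line along which they close (so a half turn about z gives the same grasp; the last joint's range is limited). The gripper opens to 85 mm and grips with 20 to 120 N. Pads are 22 mm wide; open, the fingers measure 114 mm over their backs; the gripper's body (76 mm by 85 mm) begins 54 mm behind the grasp point. The pads swing forward as they close: fully open they stand 13 mm farther back than shut.
Start: joints at [69.139, 16.656, -8.789, 64.555, 0, 82.019], TCP at [0.117, 0.512, 0.231] pointing down, gripper open.
Joint ranges: [-144.48, 144.48], [-52.06, 99.96], [-74.48, 78.29], [-112.23, 115.85], [-86.99, 84.42], [-180, 180]. Speed limits (degrees/s): [127.2, 127.2, 159.86, 180, 180, 180].

## Interface

Orientations are given as a 3x3 rotation matrix whose columns are the frame's x, y, z axes.
In Python, from cell import env gives the robot as it stands. The module is installed in compiled form; this text tells all that it offers.
- The arm moves only by the shell command python3 -m jog 'ROWS' [OPENING] [FORCE]. ROWS is JSON, a list of rows, each a list of 6 numbers: the shift along the world's x, y, z in mm, then the turn, a rotation vector about the world's x, y, z in degrees. In form: [[dx, dy, dz, ax, ay, az], ...]. A call has 1 to 20 rows; each row shifts and turns the commanded pose from where the row before left it; what a row does not reach is not made up. A row lasts 1/8 s, in which the tool goes at most 62.5 mm and 10.7 degrees, less where a joint would pass 70% of its speed; a pose out of reach is approached as far as the arm can. A call is refused whole if a number of a shift passes 62.5 or a number of a turn 10.7, either way. A call with a gripper value outside its range is refused whole. OPENING is the finger opening in mm, from 0 to 85.4, set as the call begins (- or left out, the last holds). The fingers move at their own pace and stop on an object; FORCE is the grip in N (left out, the last holds). Time passes only in rows, so rows that do not move let the fingers close. It gives the time, the measured TCP pose, the force, the opening and the grip force at its end, in the units of the state.
- env.get_state(): the state, without advancing time (a new reading comes with each control period).
- env.get_image(name): name is "scene" or "top"; returns a dict with "img" (420x560x3 uint8, red, green, blue), "intrinsics" (3x3 intrinsics, pixels), "world_from_camera" (4x4, takes a point from camera to world coordinates). Camera axes: x right, y up, looking along -z (the intrinsics and any distortion apply to the point x, -y, -z); pixel columns grow to the right and rows downward; lengths in m; the calibration is good to about 2 mm. A picture is of the moment at which its call begins. There is no depth.
- env.finish_job(): hands the job in; it is judged then, once.
The state is a dict: "t": time; "joints": joint angles; "dq": joint speeds; "effort": joint torques, N m; "tcp_pos": TCP position; "eef_rot": TCP orientation; "wrist_force": force on the tool from outside, world axes, zero at the start; "ft_torque": the same for the moment, N m; "grip_width": finger opening in m; "grasp_force": force on a finger pad.
Only numpy, scipy, OpenCV 4.12 (cv2) and the standard library are available. Lean on these libraries where they do the work, as an engineer would, in place of code of your own. Each camera call takes 0.05 s, during which the arm holds its last target. There are 200 camera calls.

## Task

Put the key hook away safely: pick up the big steel snap hook by its grip bar and push it onto the closed eye (the arch with both ends fixed to its foot), not the open single post, so that one upright limb of the arch presses the sprung gate open, passes into the hook and the gate snaps shut behind it. Then set the hook down there, still clipped round the limb, and let go.

Things in the scene. Friction and masses are not known exactly. Their poses are not given: they have to be found in the camera images.
- hook: Loose steel snap hook, 160 x 73 mm, 0.1-0.2 kg, lying flat. Origin: underside, below the middle of its grip bar; x from bar to gate, z up. Bar: 14 mm wide (y), 20 high, x -28..28; grip across y. Behind it a small ring to x -48. Head: flat loop of 11 mm rod, z 0..11, outside x 36..112, y -37..37, free inside x 47..103, y -25..25; its front is the gate, closing a mouth y -16..18.
- gate (a joint): Sprung 6 mm rod along y at x 106 of the hook, hinged at y 20; rad, 0 shut, up to 1.45 inward, never outward. A limb pushed in along the hook's -x at y 0 (+-9 mm) opens it with under 5 N; it springs shut once the limb's axis is at hook x 68 or less; the limb bottoms at x 51.
- limb_left (a point): Closed eye: fixed arch of 8 mm steel rod, 70 mm high, two upright limbs 72 mm apart, on a 50 x 110 x 5 mm foot with 8 mm high collars. Point: on the left limb's axis, 35 mm above the worktop. Axes: y from right limb to left, x square to the arch, roughly away from the robot, z up. The limb is straight from z 8 to 55 mm. Either limb will do.
- limb_right (a point): The same point and axes on the right limb of the same arch, 72 mm from limb_left. Not listed: a slide box, 32 mm high, stands between hook and eye, and the analyser's tall front rises about 0.64 m ahead of the base beyond the hook; carry the hook over the one and clear of the other.
- open_post: To be left bare: one upright 8 mm steel post, 70 mm high, open at the top, on the same kind of fixed foot. Origin: on the worktop under the post. It and the eye may swap places.
Not all that is in view belongs to the job. What is shaped like the part that bears limb_left but purple is not meant.

How it is judged:
By the outcome, as a careful person would: the job done as asked, in the order asked, and still so for the second after the job is handed in, with the robot touching nothing.
It also fails if it takes over 42 s, if anything falls off the work surface, if the arm or the gripper's body presses on something with over 40 N, if the wrist force passes 120 N, or if a joint passes its speed limit or range.

## Working session

There is one attempt and no reset: what is moved stays moved. The work goes in short steps, Python scripts to look and compute and a shell command to move; the robot and the scene stay as the last step left them, time stands still between calls to the robot, and variables do not carry over. Pictures are saved under pics/ and viewed, at most 10 in all, crops included, and the job is handed in when it is done.

```bash
mkdir -p pics; python3 - <<'E'
from cell import env
import cv2,pickle
d={}
for n in("scene","top"):
    d[n]=env.get_image(n); cv2.imwrite(f"pics/{n}0.png",cv2.resize(d[n]["img"][:,:,::-1],(784,588),interpolation=cv2.INTER_CUBIC))
    print(n,d[n]["intrinsics"].tolist(),d[n]["world_from_camera"].round(4).tolist(),d[n].keys())
pickle.dump(d,open("d0.pkl","wb"))
s=env.get_state();print(s["t"],s["tcp_pos"],s["eef_rot"])
E
```

```text
scene [[519.9626806086357, 0.0, 278.10972380980365], [0.0, 519.9626806086357, 208.00893815708918], [0.0, 0.0, 1.0]] [[0.8439, 0.3751, -0.3836, -0.1575], [-0.5365, 0.593, -0.6005, -1.2993], [0.0022, 0.7125, 0.7017, 1.3215], [0.0, 0.0, 0.0, 1.0]] dict_keys(['img', 'intrinsics', 'world_from_camera'])
top [[427.6315093157551, 0.0, 286.0531360626811], [0.0, 427.6315093157551, 206.05090814505934], [0.0, 0.0, 1.0]] [[0.0224, 0.9898, -0.1407, 0.3283], [-0.9997, 0.0234, 0.0054, -0.2164], [0.0087, 0.1406, 0.99, 1.4445], [0.0, 0.0, 0.0, 1.0]] dict_keys(['img', 'intrinsics', 'world_from_camera'])
0.1 [0.11687868 0.51143234 0.23078133] [[-9.74845920e-01  2.22879462e-01 -4.21145281e-04]
 [ 2.22879799e-01  9.74845308e-01 -1.10498908e-03]
 [ 1.64272130e-04 -1.17105887e-03 -9.99999301e-01]]
```

View pics/scene0.png

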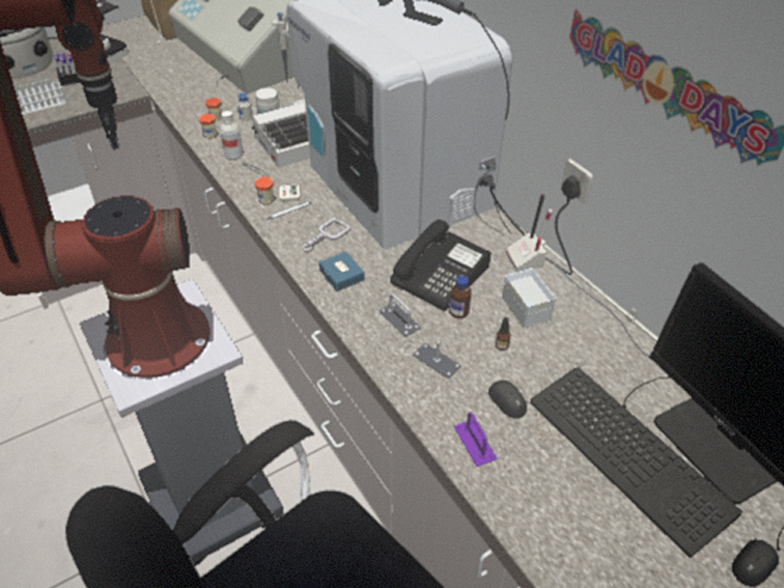

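View pics/top0.png

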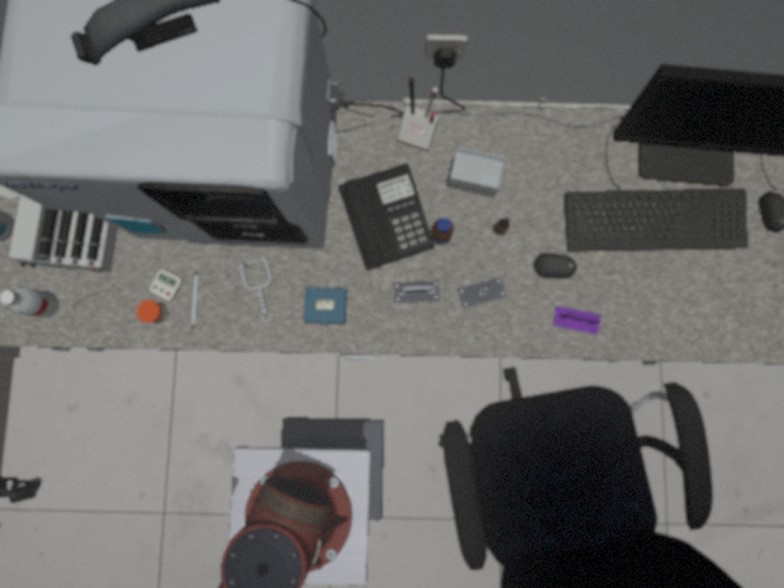

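Scene: the hook is at about (327,233), the slide box at (341,270), a grey arch at (400,313), a grey foot with a post at (437,358) and a purple arch at (475,440). Top view: hook (256,285), box (325,305), arch (416,290), post foot (482,292), purple (577,320). The grey one with a bar joining both ends should be the closed eye. I'll confirm that in an enlarged crop.

```bash
python3 - <<'E'
import pickle,cv2,numpy as np
d=pickle.load(open("d0.pkl","rb"))
t=d["top"]["img"][175:240,160:370,::-1]; s1=d["scene"]["img"][200:275,260:340,::-1]; s2=d["scene"]["img"][150:200,210:260,::-1]
a=cv2.resize(t,None,fx=3.8,fy=3.8,interpolation=cv2.INTER_CUBIC)   # 798x247
b=cv2.resize(s1,None,fx=4.5,fy=4.5,interpolation=cv2.INTER_CUBIC)  # 360x337
c=cv2.resize(s2,None,fx=6.6,fy=6.6,interpolation=cv2.INTER_CUBIC)  # 330x330
o=np.zeros((590,798,3),np.uint8); o[:247]=a[:247,:798]; o[250:250+b.shape[0],:b.shape[1]]=b; o[250:250+c.shape[0],400:400+c.shape[1]]=c
cv2.imwrite("pics/crop0.png",o);print(a.shape,b.shape,c.shape)
E
```

```text
(247, 798, 3) (338, 360, 3) (330, 330, 3)
```

View pics/crop0.png

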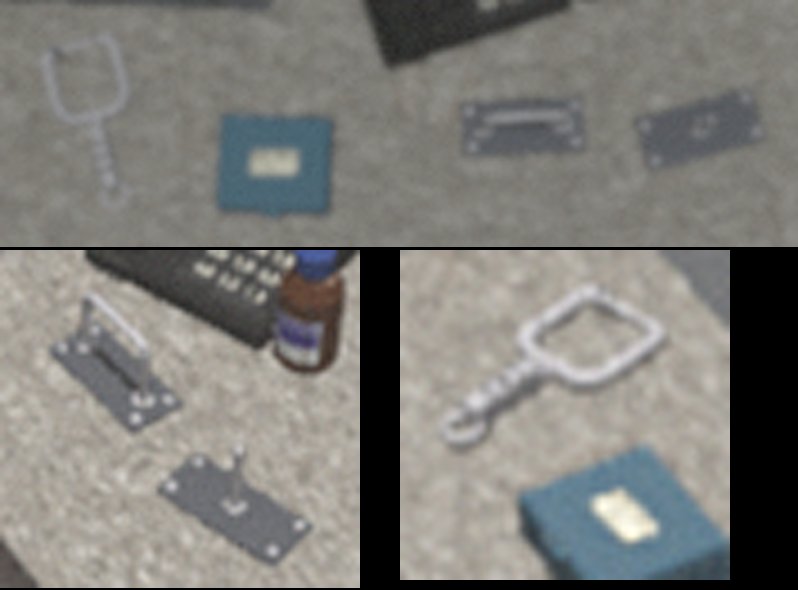

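Top row of the crop: the arch, with a rod joining both ends, is at crop (522,122), which is top pixel (297,207). It is closed and grey, so it is the one meant. The single post is at crop (703,125), and the purple arch is excluded. The hook's ring is at (116,197), and its head faces away from the robot. Next I'll triangulate.

```bash
cat > h.py <<'E'
import numpy as np
def ray(c,px):
    K=c["intrinsics"];T=c["world_from_camera"]
    v=np.array([(px[0]-K[0,2])/K[0,0],-(px[1]-K[1,2])/K[1,1],-1]); v=T[:3,:3]@v
    return T[:3,3],v/np.linalg.norm(v)
def plane(c,px,z):
    o,v=ray(c,px); return o+v*(z-o[2])/v[2]
def tri(c1,p1,c2,p2):
    o1,v1=ray(c1,p1);o2,v2=ray(c2,p2)
    s=np.linalg.lstsq(np.c_[v1,-v2],o2-o1,rcond=None)[0]
    a=o1+s[0]*v1;b=o2+s[1]*v2; return (a+b)/2,np.linalg.norm(a-b)
def proj(c,P):
    T=c["world_from_camera"];K=c["intrinsics"];q=(np.atleast_2d(P)-T[:3,3])@T[:3,:3]
    return np.c_[K[0,0]*q[:,0]/-q[:,2]+K[0,2],-K[1,1]*q[:,1]/-q[:,2]+K[1,2]]
E
python3 - <<'E'
from h import *;import pickle
d=pickle.load(open("d0.pkl","rb"));T,S=d["top"],d["scene"]
t=lambda u,v:(160+(u+.5)/3.8-.5,175+(v+.5)/3.8-.5)
a=lambda u,v:(260+(u+.5)/4.5-.5,200+(v-249.5)/4.5-.5)
b=lambda u,v:(210+(u-399.5)/6.6-.5,150+(v-249.5)/6.6-.5)
def P(n,x,y):
    p,e=tri(T,x,S,y);print(n,(p*1e3).round(1),"gap",round(e*1e3,1))
P("ring",t(116,197),b(465,425));P("junction",t(96,118),b(545,365))
P("screwBL",t(470,108),a(95,330));P("screwL near",t(473,147),a(60,350));P("screw R far",t(577,105),a(170,400));P("screw R near",t(578,143),a(135,420))
P("archtopL",t(480,118),a(90,298));P("archtopR",t(568,115),a(147,352))
P("boxtop label",t(274,162),b(627,517))
P("postbase",t(698,132),a(234,505));P("posttop",t(710,118),a(238,455))
for n,x in dict(c1=(45,55),c2=(108,38),c3=(127,72),c4=(124,105),c5=(85,122),c6=(52,105),ring=(116,197),junc=(96,118)).items(): print(n,(plane(T,t(*x),.006)*1e3).round(1))
E
```

```text
ring [459.8  94.8   7.7] gap 9.3
junction [528.  117.7   6.4] gap 4.6
screwBL [ 544.6 -215.3    2.6] gap 2.6
screwL near [ 509.6 -218.9    2.5] gap 3.0
screw R far [ 549.9 -311.5    6. ] gap 4.5
screw R near [ 516.2 -313.1    4.6] gap 5.5
archtopL [ 530.6 -225.2   53.4] gap 7.3
archtopR [ 533.7 -300.7   58.3] gap 6.0
boxtop label [490.6 -45.7  29. ] gap 6.5
postbase [ 530.2 -421.3    4. ] gap 8.5
posttop [ 532.6 -422.6   59.9] gap 3.4
c1 [581.9 167.5   6. ]
c2 [598.7 112.    6. ]
c3 [568.2  93.3   6. ]
c4 [538.2  94.4   6. ]
c5 [522.1 128.3   6. ]
c6 [536.7 158.6   6. ]
ring [455.7  97.1   6. ]
junc [525.9 118.7   6. ]
```

```bash
cat > fit.py <<'E'
from h import *;import pickle,cv2
from scipy.optimize import minimize
d=pickle.load(open("d0.pkl","rb"));F=4
def corr(parts,p,names):
    x,y,a=p[0],p[1],np.radians(p[2]);R=np.array([[np.cos(a),-np.sin(a),0],[np.sin(a),np.cos(a),0],[0,0,1]])
    out=0
    for n in names:
        c=d[n];g=cv2.cvtColor(c["img"],cv2.COLOR_RGB2GRAY).astype(np.float32)
        allp=[];m=None
        for pts,w,val,fill in parts:
            q=proj(c,(np.array(pts,float)@R.T+[x,y,0])/1e3); allp.append((q,pts,w,val,fill))
        u0=c0[n]
        W,H=sz;m=np.zeros((H*F,W*F),np.float32)
        for q,pts,w,val,fill in allp:
            sc=c["intrinsics"][0,0]/np.linalg.norm(c["world_from_camera"][:3,3]-np.array([x,y,0])/1e3)/1e3
            qi=np.round(((q-u0+.5)*F)*16).astype(np.int32)
            if fill: cv2.fillPoly(m,[qi],val,cv2.LINE_AA,4)
            else: cv2.polylines(m,[qi],False,val,max(1,int(round(w*sc*F))),cv2.LINE_AA,4)
        m=cv2.GaussianBlur(cv2.resize(m,(W,H),interpolation=cv2.INTER_AREA),(0,0),.7)
        I=g[u0[1]:u0[1]+H,u0[0]:u0[0]+W]
        k=slice(3,-3);A=m[k,k].ravel();B=I[k,k].ravel()
        out+=np.corrcoef(A,B)[0,1]
    return out/len(names)
def loop(x0,x1,y0,y1,r,z):
    P=[]
    for cx,cy,s in((x1-r,y1-r,0),(x0+r,y1-r,90),(x0+r,y0+r,180),(x1-r,y0+r,270)):
        P+=[(cx+r*np.cos(t),cy+r*np.sin(t),z) for t in np.radians(np.linspace(s,s+90,6))]
    return P+P[:1]
hook=[(loop(41.5,106.5,-31,31,14,5.5),11,1,0),([(-28,0,12),(28,0,12)],14,1,0),([(28,0,6),(38,0,6)],9,1,0),([(-38+8*np.cos(t),8*np.sin(t),5) for t in np.linspace(0,6.3,16)],5,1,0)]
foot=[([(-25,-55,5),(25,-55,5),(25,55,5),(-25,55,5)],0,-1,1)]
eye=foot+[([(0,-36,5),(0,-36,58),(0,-28,66),(0,28,66),(0,36,58),(0,36,5)],8,.8,0)]
post=foot+[([(0,0,5),(0,0,70)],8,.5,0)]
def run(nm,parts,p0,half):
    global c0,sz
    sz=(2*half,2*half)
    for names in(["top"],["scene"],["top","scene"]):
        c0={n:np.round(proj(d[n],np.array([ctr[0],ctr[1],0])/1e3)[0]).astype(int)-half for n in names}
        r=min((minimize(lambda p:-corr(parts,p,names),p0+np.array(o),method="Nelder-Mead",options=dict(initial_simplex=p0+np.array(o)+np.array([[0,0,0],[6,0,0],[0,6,0],[0,0,5]]))) for o in((-3,-3,-2),(3,3,3),(0,0,0))),key=lambda r:r.fun)
        print(nm,names,r.x.round(1),round(-r.fun,3))
if __name__=="__main__":
    ctr=(525,118);run("hook",hook,np.array([492.,107,17.5]),30)
    ctr=(530,-265);run("eye",eye,np.array([530.,-265,3]),22)
    ctr=(530,-422);run("post",post,np.array([530.,-422,10]),22)
E
python3 fit.py
```

```text
hook ['top'] [491.9 111.8  16. ] 0.538
hook ['scene'] [496.4 117.   13.6] 0.244
hook ['top', 'scene'] [493.2 112.6  15.8] 0.38
eye ['top'] [ 528.4 -262.9    4.1] 0.827
eye ['scene'] [ 532.4 -268.3    5.1] 0.583
eye ['top', 'scene'] [ 529.1 -263.7    5. ] 0.689
post ['top'] [ 528.9 -419.8   16.8] 0.919
post ['scene'] [ 531.9 -427.5   17. ] 0.83
post ['top', 'scene'] [ 530.5 -424.    16.8] 0.861
```

```bash
cat > ov.py <<'E'
import fit;from fit import *
def ov(n,lst,fn,box,k,img=None):
    c=d[n] if img is None else img;x0,y0,w,h=box
    I=cv2.resize(c["img"][y0:y0+h,x0:x0+w,::-1],None,fx=k,fy=k,interpolation=cv2.INTER_CUBIC)
    for parts,p,col in lst:
        a=np.radians(p[2]);R=np.array([[np.cos(a),-np.sin(a),0],[np.sin(a),np.cos(a),0],[0,0,1]])
        for pts,w_,v,f in parts:
            q=proj(c,(np.array(pts,float)@R.T+[p[0],p[1],0])/1e3)
            cv2.polylines(I,[np.round(((q-[x0,y0]+.5)*k)).astype(int)],bool(f),col,1,cv2.LINE_AA)
    return I
E
python3 - <<'E'
from ov import *
L=[(hook,(493.2,112.6,15.8),(0,0,255)),(eye,(529.1,-263.7,5),(0,255,0)),(hook,(490,108,17.5),(255,0,0))]
a=ov("top",L,0,(162,175,60,65),6);b=ov("scene",L,0,(210,150,50,65),6);c=ov("scene",L,0,(262,200,50,45),6);e=ov("top",L,0,(275,190,50,38),6)
o=np.zeros((600,800,3),np.uint8)
for I,(x,y) in((a,(0,0)),(b,(370,0)),(e,(0,395)),(c,(370,395))):
    hh=min(I.shape[0],600-y);o[y:y+hh,x:x+I.shape[1]]=I[:hh]
cv2.imwrite("pics/ov1.png",o)
E
```

```text
(no output)
```

View pics/ov1.png

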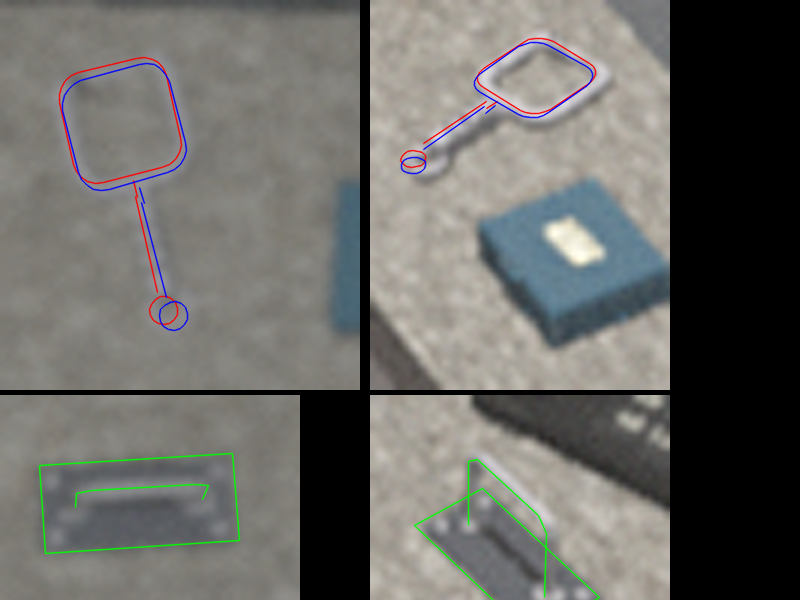

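```bash
python3 -c "
from h import *;import pickle
d=pickle.load(open('d0.pkl','rb'))
for p in((295,365),(255,340),(95,255)): print((plane(d['scene'],(260+p[0]/4.5,200+(p[1]-250)/4.5),0)*1e3).round())"
python3 -m jog '[[31,-34,0,0,0,2.5],[31,-34,0,0,0,2.5],[31,-34,0,0,0,2.5],[31,-34,0,0,0,2.5],[31,-34,0,0,0,2.5],[31,-34,0,0,0,2.5],[31,-34,0,0,0,2.5],[31,-34,0,0,0,2.5],[31,-34,0,0,0,2.5],[31,-34,0,0,0,2.5],[31,-34,0,0,0,2.5],[34,-31,0,0,0,2.5],[0,0,-50,0,0,0],[0,0,-50,0,0,0],[0,0,-40,0,0,0],[0,0,-20,0,0,0],[0,0,0,0,0,0]]' 60 40
python3 - <<'E'
from cell import env
import pickle
from ov import *
import ov as O
s=env.get_state();e={n:env.get_image(n) for n in("top","scene")};pickle.dump(e,open("d1.pkl","wb"))
print(s["tcp_pos"],s["eef_rot"],s["wrist_force"])
H=(492.5,106,17);x,y,z=s["tcp_pos"]*1e3
tip=[([(-11,30,z),(11,30,z),(11,-30,z),(-11,-30,z)],0,1,1)]
L=[(hook,H,(0,0,255)),(tip,(x,y,17),(0,255,255))]
a=ov("top",L,0,(150,165,65,75),6,e["top"]);b=ov("scene",L,0,(195,125,65,75),6,e["scene"])
cv2.imwrite("pics/ov2.png",np.hstack([a,b]))
E
```

```text
[ 658. -331.    0.]
[ 648. -292.    0.]
[ 594. -144.    0.]
t: 2.22
tcp_pos: [0.4905, 0.1066, 0.0699]
eef_rot: [[-0.956, -0.294, -0.004], [-0.294, 0.956, -0.0], [0.004, 0.001, -1.0]]
wrist_force: [-1.3, 0.2, 0.6]
grip_width: 0.06
grasp_force: 0.0
[0.49048233 0.10664252 0.06986683] [[-9.55700472e-01 -2.94318231e-01 -3.65890770e-03]
 [-2.94319164e-01  9.55707143e-01 -2.92849194e-04]
 [ 3.58303509e-03  7.97010545e-04 -9.99993263e-01]] [-1.2920512   0.21573845  0.6158878 ]
```

View pics/ov2.png

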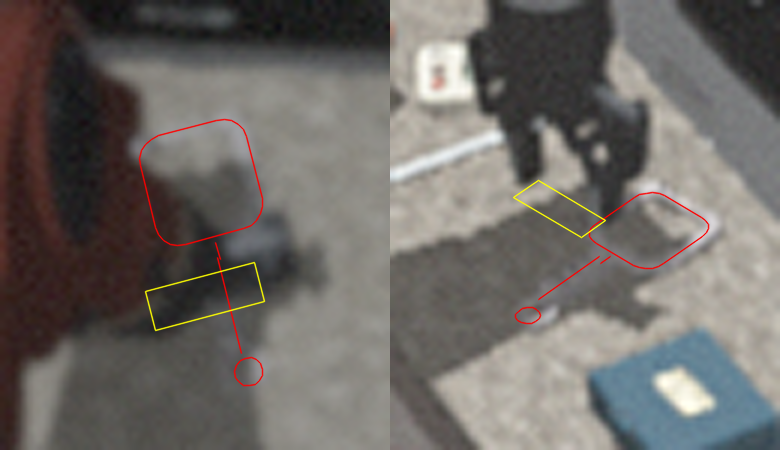

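The scene view shows both fingertips, at (527,180) and (612,212), straddling the bar. The gripper is offset from its overlay by the same amount as the hook (+10 px in the crop), so the relative position is right. Descending to grasp.

```bash
python3 -m jog '[[2,0,-25,0,0,0],[0,0,-20,0,0,0],[0,0,-13,0,0,0],[0,0,-6,0,0,0],[0,0,-3,0,0,0],[0,0,0,0,0,0]]' && python3 -m jog '[[0,0,0,0,0,0],[0,0,0,0,0,0],[0,0,0,0,0,0],[0,0,0,0,0,0],[0,0,0,0,0,0],[0,0,0,0,0,0]]' 0 50
```

```text
t: 3.08
tcp_pos: [0.4943, 0.1068, 0.0046]
eef_rot: [[-0.956, -0.294, 0.001], [-0.294, 0.956, -0.0], [-0.0, -0.0, -1.0]]
wrist_force: [0.7, 0.0, -0.2]
grip_width: 0.0602
grasp_force: 0.0
t: 3.82
tcp_pos: [0.4943, 0.1067, 0.0046]
eef_rot: [[-0.956, -0.294, 0.001], [-0.294, 0.956, -0.0], [-0.001, -0.0, -1.0]]
wrist_force: [-1.4, -0.9, 5.3]
grip_width: 0.0128
grasp_force: 50.8
```

```bash
python3 -m jog '[[0,0,10,0,0,0],[0,0,35,0,0,0],[0,0,35,0,0,0],[-9,-35,0,0,0,-1.05],[-9,-35,0,0,0,-1.05],[-9,-35,0,0,0,-1.05],[-9,-35,0,0,0,-1.05],[-9,-35,0,0,0,-1.05],[-9,-35,0,0,0,-1.05],[-9,-35,0,0,0,-1.05],[-9,-35,0,0,0,-1.05],[-9,-35,0,0,0,-1.05],[-9,-35,0,0,0,-1.05],[-9,-35,0,0,0,-1.05],[-9,-34,0,0,0,-1.05],[0,0,-25,0,0,0],[0,0,-25,0,0,0],[0,0,-8,0,0,0],[0,0,0,0,0,0]]'
cat > look.py <<'E'
import sys
from cell import env
import pickle
from ov import *
def look(tag,tb=(235,165,65,70),sb=(245,195,65,70),z0=0,draw=True):
    s=env.get_state();e={n:env.get_image(n) for n in("top","scene")};pickle.dump(e,open(f"d{tag}.pkl","wb"))
    p=s["tcp_pos"]*1e3;R=s["eef_rot"];ang=np.degrees(np.arctan2(-R[0,1],R[1,1]))
    off=np.array([-2,0.])
    lift=[([(q[0]+off[0],q[1]+off[1],q[2]+p[2]-4.6) for q in pts],w,v,f) for pts,w,v,f in hook]
    L=[(lift,(p[0],p[1],ang),(0,0,255)),(eye,(529,-264,4.5),(0,255,0))] if draw else []
    a=ov("top",L,0,tb,6,e["top"]);b=ov("scene",L,0,sb,6,e["scene"])
    cv2.imwrite(f"pics/l{tag}.png",np.hstack([a,b]));print(p.round(1),ang.round(2),s["grip_width"],s["wrist_force"].round(1))
E
python3 -c "from look import *;look('2')"
```

```text
t: 6.2
tcp_pos: [0.3859, -0.3119, 0.0264]
eef_rot: [[-0.997, -0.079, -0.001], [-0.079, 0.997, 0.001], [0.001, 0.001, -1.0]]
wrist_force: [0.4, -0.6, -1.3]
grip_width: 0.0129
grasp_force: 49.9
[ 385.9 -311.9   26.4] 4.53 0.012911299851209656 [ 0.4 -0.6 -1.3]
```

View pics/l2.png

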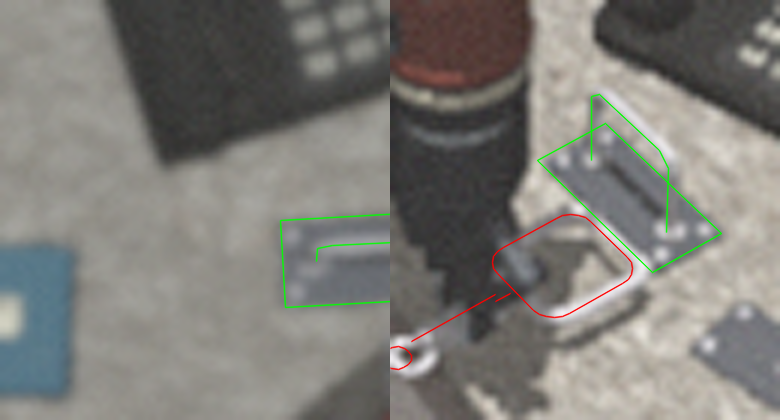

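The scene view shows the hook held level, with its ring at (412,355) and head at (565,268). The arch sits ahead with the same roughly +8 to +12 px overlay shift, so the alignment is consistent. My top crop missed the spot, so I'll redo it from the saved frame.

```bash
python3 - <<'E'
from ov import *
e=pickle.load(open("d2.pkl","rb"))
lift=[([(q[0]-2,q[1],q[2]+21.8) for q in pts],w,v,f) for pts,w,v,f in hook]
L=[(lift,(385.9,-311.9,4.53),(0,0,255)),(eye,(529,-264,4.5),(0,255,0))]
a=ov("top",L,0,(270,190,60,75),6.5,e["top"]);b=ov("top",[],0,(270,190,60,75),6.5,e["top"])
cv2.imwrite("pics/l2t.png",np.hstack([a,b]))
E
```

```text
(no output)
```

View pics/l2t.png

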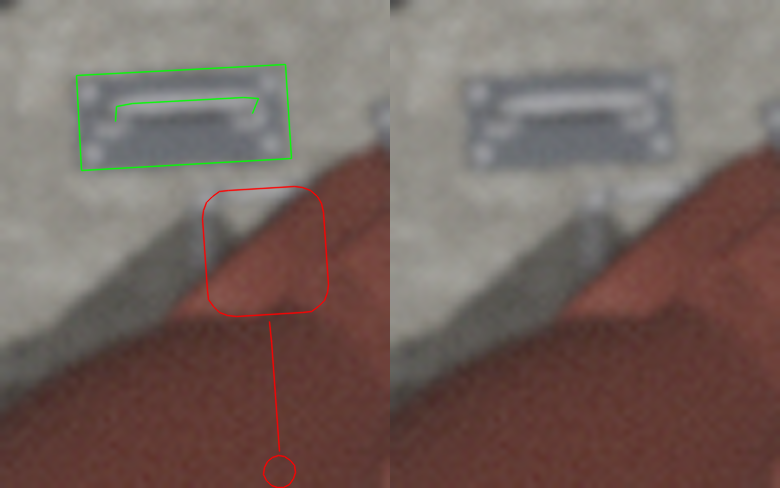

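The hook's left edge is at (593,230) and its front bar at (635,190). Hook and eye both sit about 2 px left of the overlay, so the mouth lines up with the right limb. Pushing forward.

```bash
python3 -m jog '[[10,0.8,0,0,0,0],[10,0.8,0,0,0,0],[5,0.4,0,0,0,0],[5,0.4,0,0,0,0],[5,0.4,0,0,0,0],[5,0.4,0,0,0,0],[5,0.4,0,0,0,0],[5,0.4,0,0,0,0]]' 
python3 -m jog '[[5,0.4,0,0,0,0],[5,0.4,0,0,0,0],[5,0.4,0,0,0,0]]'
python3 -m jog '[[5,0.4,0,0,0,0],[5,0.4,0,0,0,0],[5,0.4,0,0,0,0]]'
python3 -m jog '[[5,0.4,0,0,0,0],[5,0.4,0,0,0,0],[0,0,0,0,0,0],[0,0,0,0,0,0]]'
python3 -c "from look import *;look('3',(270,185,60,60),(255,185,65,60))"
```

```text
t: 7.3
tcp_pos: [0.4359, -0.308, 0.0261]
eef_rot: [[-0.997, -0.079, -0.001], [-0.079, 0.997, 0.0], [0.001, 0.0, -1.0]]
wrist_force: [-1.7, 0.8, -1.8]
grip_width: 0.013
grasp_force: 50.0
t: 7.68
tcp_pos: [0.4514, -0.3068, 0.0263]
eef_rot: [[-0.997, -0.079, 0.0], [-0.079, 0.997, 0.0], [-0.0, 0.0, -1.0]]
wrist_force: [-2.7, 0.9, -0.8]
grip_width: 0.0127
grasp_force: 50.1
t: 8.05
tcp_pos: [0.4668, -0.306, 0.0264]
eef_rot: [[-0.997, -0.079, 0.001], [-0.079, 0.997, -0.0], [-0.001, -0.0, -1.0]]
wrist_force: [0.6, 0.5, -2.2]
grip_width: 0.0129
grasp_force: 49.9
t: 8.55
tcp_pos: [0.4759, -0.305, 0.0262]
eef_rot: [[-0.997, -0.079, -0.0], [-0.079, 0.997, 0.0], [0.0, 0.0, -1.0]]
wrist_force: [-0.3, 0.1, -0.9]
grip_width: 0.0128
grasp_force: 49.9
[ 475.9 -305.    26.2] 4.52 0.012826746194405856 [-0.3  0.1 -0.9]
```

View pics/l3.png

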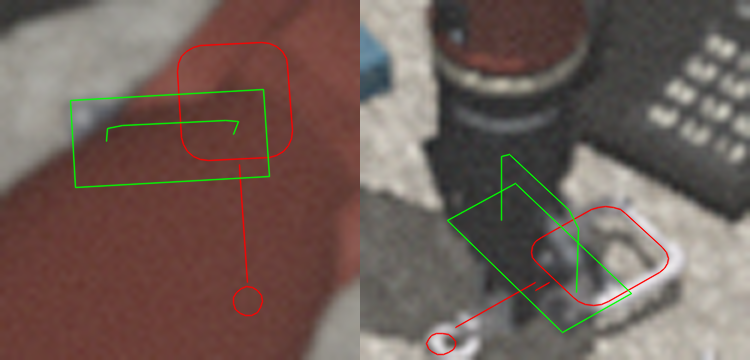

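The red outline puts the limb inside the head. The force rose to 2.7 N and then fell to zero, as it would if the gate opened and snapped shut. I'll check by pushing gently until the limb bottoms.

```bash
python3 -m jog '[[2,0.2,0,0,0,0],[2,0.1,0,0,0,0],[0,0,0,0,0,0]]'|grep -E "pos|wrist"; python3 -m jog '[[1.5,0.1,0,0,0,0],[1.5,0.1,0,0,0,0],[0,0,0,0,0,0]]'|grep -E "pos|wrist"; python3 -m jog '[[1,0.1,0,0,0,0],[1,0.1,0,0,0,0],[0,0,0,0,0,0]]'|grep -E "pos|wrist"
```

```text
tcp_pos: [0.4802, -0.3047, 0.0263]
wrist_force: [-0.6, -0.8, -1.5]
tcp_pos: [0.4831, -0.3045, 0.0263]
wrist_force: [0.2, -0.1, -1.8]
tcp_pos: [0.4844, -0.3043, 0.0262]
wrist_force: [-4.6, -1.1, -0.1]
```

It bottomed at TCP x 0.484 with 4.6 N, so the limb is inside the loop. Backing off 9 mm and lowering.

```bash
python3 -m jog '[[-3,-0.2,0,0,0,0],[-3,-0.2,0,0,0,0],[-3,-0.3,0,0,0,0],[0,0,-5,0,0,0],[0,0,-5,0,0,0],[0,0,-3,0,0,0],[0,0,0,0,0,0]]'|grep -E "pos|wrist"; python3 -m jog '[[0,0,-1.5,0,0,0],[0,0,-1,0,0,0],[0,0,0,0,0,0]]'|grep -E "t:|pos|wrist";python3 -m jog '[[0,0,-0.5,0,0,0],[0,0,-0.5,0,0,0],[0,0,0,0,0,0]]'|grep -E "t:|pos|wrist"
```

```text
tcp_pos: [0.4759, -0.3048, 0.0129]
wrist_force: [-0.1, -1.1, -1.3]
t: 11.02
tcp_pos: [0.476, -0.305, 0.0108]
eef_rot: [[-0.997, -0.079, -0.0], [-0.079, 0.997, -0.0], [0.0, -0.0, -1.0]]
wrist_force: [-0.2, -0.3, -1.2]
t: 11.4
tcp_pos: [0.476, -0.305, 0.0098]
eef_rot: [[-0.997, -0.079, 0.0], [-0.079, 0.997, -0.0], [-0.0, -0.0, -1.0]]
wrist_force: [-0.3, -0.1, -0.9]
```

```bash
python3 -m jog '[[0,0,-0.5,0,0,0],[0,0,0,0,0,0]]'|grep -E "pos|wrist"; python3 -m jog '[[0,0,0,0,0,0],[0,0,0,0,0,0],[0,0,0,0,0,0],[0,0,0,0,0,0],[0,0,0,0,0,0]]' 45|grep -E "wrist|width"; python3 -m jog '[[0,0,10,0,0,0],[0,0,20,0,0,0],[0,0,40,0,0,0],[0,0,50,0,0,0],[-20,30,50,0,0,0],[-40,45,0,0,0,0],[-40,45,0,0,0,0],[-30,50,0,0,0,0],[-20,55,0,0,0,0],[0,60,0,0,0,0],[0,60,0,0,0,0],[0,60,0,0,0,0],[0,0,0,0,0,0]]'|grep -E "t:|pos|wrist|width"
python3 -c "from look import *;look('4',(270,185,60,60),(260,185,65,60),draw=False)"
```

```text
tcp_pos: [0.4761, -0.3051, 0.0095]
wrist_force: [-1.4, 0.4, 2.9]
wrist_force: [0.3, 0.1, -0.1]
grip_width: 0.0452
t: 13.9
tcp_pos: [0.3253, 0.104, 0.18]
eef_rot: [[-0.996, -0.088, 0.001], [-0.088, 0.996, 0.001], [-0.001, 0.001, -1.0]]
wrist_force: [0.8, -0.8, 1.0]
grip_width: 0.045
[325.3 104.  180. ] 5.04 0.044980197978183686 [ 0.8 -0.8  1. ]
```

View pics/l4.png

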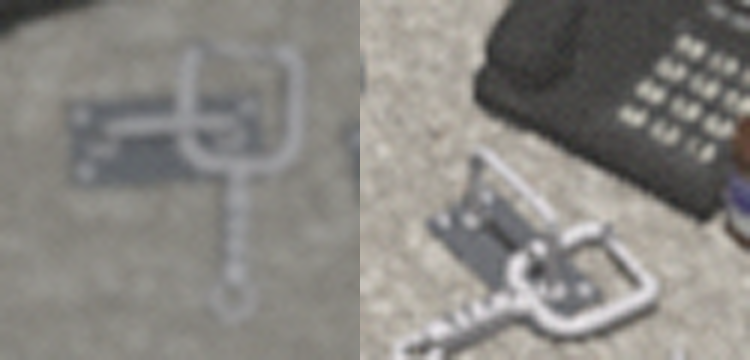

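The top view shows the hook lying round the right limb, which is at (237,130). Its front line at y≈48 runs unbroken from (205) to (285), so the gate is shut. The scene view agrees, and the robot is clear.

```bash
python3 -c "
from cell import env
print(env.finish_job())"
```

```text
the job is handed in; nothing more can be done
None
```

The hook is clipped round the right limb of the closed eye with its gate shut in the final pictures; it is set down and released, the arm is clear, and the job was handed in at about 14 s (no verdict was returned).

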